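# Screw the hose elbow snug into the clamped port

## Task

Take the brass hose elbow out of the wooden stand and lower it gently into the port block clamped on the bench, its two side pins passing down through the two notches. Turn it clockwise until you feel it start to tighten, then 30 degrees more and stop there; do not crush the seal or force anything, and let go leaving the elbow upright in the port. Leave the jar, the chisel and the nut where they are.

Things in the scene. Friction and masses are not known exactly. Their poses are not given: they have to be found in the camera images.
- elbow: Brass hose elbow, loose, about 150 g. Origin: centre of its spigot's underside; z up along the spigot, x towards the hose barb. Spigot 22 mm diameter, z 0 to 32 mm, lowest 5 mm tapered to 17. Flange 42 mm diameter, z 32 to 36, red mark above each pin. The barb reaches along x to 48 mm from the axis at z = 56, 19 mm wide. At the start the flange rests on the stand.
- elbow_grip (a point): Grip point: on the elbow's axis 59 mm above its origin, amid the square body 26 x 26 mm (z 36 to 70; plug on top to 73). Grip across the elbow's y, fingers on the +y and -y faces, TCP here; lower, the fingertips meet the flange. Axes as the elbow's.
- elbow_pins (a point): Middle of the elbow's steel cross pin, on its axis 12 mm above its origin. The pin is 5.5 mm thick and sticks out to 17 mm from the axis along the elbow's +x and -x.
- stand: Wooden block 66 x 66 x 40 mm high, fixed, with an upright 39 mm through hole in its middle, in which the elbow hangs by its flange. Origin: centre of its underside.
- port: Aluminium port block 56 x 56 mm, top 40 mm above the bench, held by lower blue jaws on a grey plate 80 (x) x 136 (y) mm; all fixed. Origin: on the bench below the bore's axis; z up. Two notches for the pins lie along its +x and -x, with red marks: the elbow goes in with its x along the port's x, either way round.
- port_mouth (a point): Centre of the bore's mouth, on top of the brass ring, 39.5 mm above the bench; axes as the port's. The ring is 6.5 mm thick, its hole 24 mm wide, slightly chamfered, with two notches of 36 degrees (seen from the axis): about 1 mm free beside spigot and pins. The ring must be pressed by no more than 30 N.
- port_thread (a point): On the bore's axis under the ring: two helical ramps lead the pins down clockwise (from above), 30 mm per turn (2.5 mm in 30 degrees). From the notches the elbow, sitting on the seal, turns freely until the pins meet the ramps, 20 to 95 degrees round (differs, cannot be seen); then it tightens. End stops at about 143 degrees. Friction holds it when let go; it may be regripped.
- seal: Steel seal cup fixed in the bottom of the bore; origin 5.5 mm above the port's. In it a black rubber disc on a spring; its top, free, is 14 mm above the port's origin (so is the elbow's origin when it just sits on it). It gives 1 mm per 4 N, 9 mm at most. More than 20 N crushes it; 30 degrees past first tightening squeezes it with about 10 N.
- parts_jar: Clear jar 62 mm wide, 58 mm high, loose bystander; origin centre of underside.
- chisel: Chisel with yellow handle, 214 mm long, lying on the bench in front, loose bystander; origin centre of underside.
- hex_nut: Steel hexagon nut, 22 x 19 x 10 mm, loose bystander; origin centre of underside.
Mind the look-alikes: they are no part of the job. What is shaped like the elbow but pink or purple is not meant.

How it is judged (in metres and radians):
On the way:
1. the elbow's spigot stands in the bore, pins below the ring, resting on the seal (horizontal distance between elbow and port below 0.004 m and z of elbow in the frame of port below 0.0155 m and contact force between elbow and seal above 0.3 N), for 0.2 s.
At the end, for the whole second after the job is handed in: Let go, the elbow stands upright (within 0.1 rad) and still in the port, within 4 mm of its axis, and presses on the seal with 8 to 14 N, as it does about 22 to 40 degrees past first tightening (contact force between elbow and seal between 8 and 14 N and horizontal distance between elbow and port below 0.004 m and angle between elbow's own z axis and vertical below 0.1 rad and linear speed of elbow below 0.01 m/s); the robot touches nothing.
It fails at once if the seal is crushed: more than 20 N between elbow and seal (contact force between elbow and seal above 20 N).
It fails at once if a bystander (jar, chisel, nut) is moved more than 20 mm (distance of any of parts_jar, chisel, hex_nut from where it was at the start of the episode above 0.02 m).
It fails at once if the port's ring or thread is forced: more than 30 N between elbow and port ring (contact force between elbow and port above 30 N).
It also fails if it takes over 67 s, if anything falls off the work surface, if the arm or the gripper's body presses on something with over 40 N, if the wrist force passes 120 N, or if a joint passes its speed limit or range.

## Robot

A 7-joint arm with a two-finger parallel gripper is mounted at the origin on a cart in front of the work surface, level with it; the furniture and walls round the work are solid. World frame = base frame: x ahead of the robot, y to its left, z up, the work surface at z = 0. Lengths are in mm, angles in rad, forces in N, time in s.
With the tool pointing down it reaches from about 400 to 875 mm from the base axis. Payload 4.4 kg.
Tool frame: the origin (TCP) lies between the finger pads, 19 mm behind the fingertips; this is the grasp point; z points along the fingers, y is the line along which they close (so a half turn about z gives the same grasp; the last joint's range is limited). The gripper opens to 85 mm and grips with 20 to 120 N. Pads are 22 mm wide; open, the fingers measure 114 mm over their backs; the gripper's body (76 mm by 85 mm) begins 54 mm behind the grasp point. The pads swing forward as they close: fully open they stand 13 mm farther back than shut.
Start: joints at [-1.406, 0.628, 0.038, 1.517, -0.027, 0.996, -0.02], TCP at [148.667, 632.784, 250.013] pointing down, gripper open.
Joint ranges: [-3.06, 3.06], [-0.37, 2.12], [-1.25, 1.32], [0.18, 2.47], [-1.1, 4.24], [0.23, 1.98], [-2.94, 2.94]. Speed limits (rad/s): [2.57, 2.57, 3.14, 3.14, 3.14, 3.14, 3.14].

## Interface

Orientations are given as [roll, pitch, yaw] about the fixed x, y, z axes, in that order (R = Rz(yaw) Ry(pitch) Rx(roll)).
In Python, from cell import read_state, get_image, finish_job gives the robot as it stands.
- The arm moves only by the tool send_rows, never from a script. Its argument "series" is a list of rows, each an object of numbers: "ax", "ay", "az": the turn, a rotation vector about the tool's x, y, z in rad; "dx", "dy", "dz": the shift along the tool's x, y, z in cm; "hand": the closure, from 0 (fully open) to 1 (shut). In form: [{"ax": .., "ay": .., "az": .., "dx": .., "dy": .., "dz": .., "hand": ..}, ...]. A call has 1 to 10 rows; each row is the pose to reach, as a shift and turn from the pose commanded when the call began, along the tool's axes at that moment; what a row does not reach only later rows make up. A row lasts 1/10 s, in which the tool goes at most 50 mm and 8.59 degrees, less where a joint would pass 70% of its speed; a pose out of reach is approached as far as the arm can. A call with a gripper value outside its range is refused whole. The fingers move at their own pace and stop on an object; the grip force is fixed at half the most. Time passes only in rows, so rows that repeat a pose let the fingers close. It gives the time, the measured TCP pose, the force, the opening and the grip force at its end, in the units of the state.
- read_state(): the state, without advancing time (a new reading comes with each control period).
- get_image(name): name is "side" or "top"; returns a dict with "pixels" (420x560x3 uint8, red, green, blue), "mtx" (3x3 intrinsics, pixels), "k1" (the pictures are not rectified: a ray, as slopes to the right and down, at radius r is drawn at 1 + k1 r^2 times it, then the intrinsics apply), "R" (3x3) and "t" (3): a world point X has camera coordinates R X + t. Camera axes: x right, y down, z forward; pixel columns grow to the right and rows downward; lengths in mm; the calibration is good to about 2 mm. A picture is of the moment at which its call begins. There is no depth.
- finish_job(): hands the job in; it is judged then, once.
The state is a dict: "clock": time; "qpos": joint angles; "qd": joint speeds; "tau": joint torques, N m; "eef_pos": TCP position; "tool_rot": TCP orientation; "force": force on the tool from outside, world axes, zero at the start; "torque": the same for the moment, N m; "width": finger opening in mm; "gripper_force": force on a finger pad.
Only numpy, scipy, OpenCV 4.12 (cv2) and the standard library are available. Lean on these libraries where they do the work, as an engineer would, in place of code of your own. Each camera call takes 0.05 s, during which the arm holds its last target. There are 200 camera calls.

## Working session

There is one attempt and no reset: what is moved stays moved. The work goes in short steps, Python scripts to look and compute and a tool call to move; the robot and the scene stay as the last step left them, time stands still between calls to the robot, and variables do not carry over. Pictures are saved under pics/ and viewed, at most 10 in all, crops included, and the job is handed in when it is done.

Besides the shell and the picture viewer there is one more tool, called by a JSON object that holds its "name" and its "arguments". send_rows: Moves the arm, as the interface text tells. Its arguments: {"type":"object","properties":{"series":{"type":"array","items":{"type":"object","properties":{"ax":{"type":"number"},"ay":{"type":"number"},"az":{"type":"number"},"dx":{"type":"number"},"dy":{"type":"number"},"dz":{"type":"number"},"hand":{"type":"number"}}}}},"required":["series"]}

```bash
mkdir -p pics; ls
cat > h.py <<'E'
import numpy as np, cv2, json
from cell import read_state, get_image, finish_job
def und(c,uv):
    uv=np.asarray(uv,float).reshape(-1,1,2)
    d=np.array([c["k1"],0,0,0,0],float)
    return cv2.undistortPoints(uv,np.array(c["mtx"],float),d).reshape(-1,2)
def ray(c,uv):
    n=und(c,uv);R=np.array(c["R"]);t=np.array(c["t"])
    D=np.c_[n,np.ones(len(n))]@R
    return -R.T@t,D
def onz(c,uv,z):
    o,D=ray(c,uv);s=(z-o[2])/D[:,2]
    return o+s[:,None]*D
def proj(c,X):
    R=np.array(c["R"],float);t=np.array(c["t"],float)
    return cv2.projectPoints(np.asarray(X,float).reshape(-1,1,3),cv2.Rodrigues(R)[0],t,np.array(c["mtx"],float),np.array([c["k1"],0,0,0,0],float))[0].reshape(-1,2)
def shot(n,f):
    c=get_image(n);cv2.imwrite("pics/"+f,np.array(c["pixels"])[:,:,::-1]);np.save("pics/"+f+".npy",c,allow_pickle=True);return c
def load(f): return np.load("pics/"+f+".npy",allow_pickle=True).item()
E
python3 - <<'E'
from h import *
for n in("top","side"):
    c=shot(n,n+"0.png");print(n,c["k1"],np.round(-np.array(c["R"]).T@c["t"]))
print(read_state())
E
```

```text
pics
top 0.03878464392863923 [415.  47. 906.]
side -0.19023106511089982 [341. 894. 412.]
{'clock': 0.1, 'qpos': array([-1.40578343,  0.62924021,  0.03843978,  1.51827164, -0.02698409,
        0.99628893, -0.01998725]), 'qd': array([-2.09620880e-03, -2.11527204e-03,  9.99048312e-06, -2.89036575e-03,
        2.51087314e-04,  1.48642181e-03, -5.16604846e-04]), 'tau': array([ 2.12484607e-03, -5.64541411e+01,  1.23044539e+00, -1.93978322e+01,
        1.13069350e-02,  5.45698655e-03,  2.03794519e-05]), 'eef_pos': array([148.55098665, 632.25762837, 249.18846095]), 'tool_rot': array([-3.13990256e+00,  2.66999600e-05,  2.91080513e+00]), 'force': array([0.2676954 , 0.40104085, 0.44357812]), 'torque': array([ 0.04453631,  0.00281056, -0.02682664]), 'gripper_force': 0.0, 'width': 85.53434961467907}
```

View pics/top0.png

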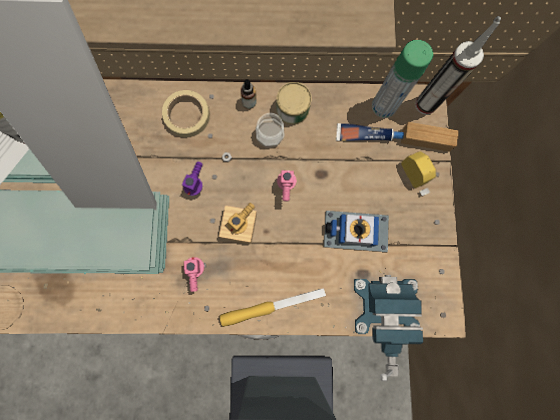

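View pics/side0.png

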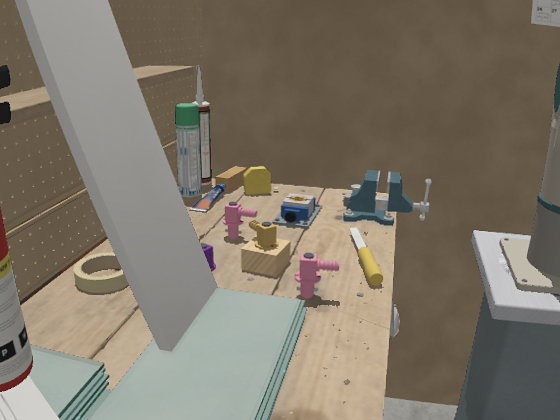

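The top view shows the brass elbow in its stand at about (238,222), with the barb towards (248,208). The port is at (358,230), and a leaning grey slab has its foot at about (115,208). The side view shows the elbow at (266,235), the port at (298,205) and the slab foot at (170,345).

Run:
```python
from h import *
T=load("top0.png");S=load("side0.png")
tp=np.array(T["pixels"]);
a=cv2.resize(tp[190:255,205:270],(400,400),interpolation=cv2.INTER_CUBIC)
b=cv2.resize(tp[197:262,325:390],(400,400),interpolation=cv2.INTER_CUBIC)
cv2.imwrite("pics/crop0.png",np.hstack([a,b])[:,:,::-1])
print("port",onz(T,[[360,230]],40),"elbow body",onz(T,[[237,221]],110))
print("slab foot top z0",onz(T,[[75,205],[155,208]],0).round())
# slab triangulate: foot corners side
print("slab foot side z0",onz(S,[[165,347],[217,335]],0).round(), "z20",onz(S,[[165,347],[217,335]],20).round())
for c,n in((T,"top"),(S,"side")):
    print(n,"tcp",proj(c,[[148,632,250],[0,0,0],[300,300,0],[300,500,0]]).round())
o,D=ray(T,[[20,0],[90,0]]);print("slab upper rays top: at z 100..500");
for z in(0,100,200,300,400,500):print(z,onz(T,[[10,100],[115,100]],z).round()[:,:2].tolist())
o1,D1=ray(S,[[40,0],[88,0],[100,170],[140,170]]);
for y in(500,400,300,200,100):
    s=(y-o1[1])/D1[:,1];print(y,(o1+s[:,None]*D1).round().tolist())
```

```text
port [[ 532.23605798 -140.97128344   40.        ]] elbow body [[536.97651465 108.84440444 110.        ]]
slab foot top z0 [[585. 468.   0.]
 [580. 296.   0.]]
slab foot side z0 [[612. 390.   0.]
 [554. 343.   0.]] z20 [[599. 414.  20.]
 [544. 369.  20.]]
top tcp [[-176.  491.]
 [ 290.  513.]
 [ 144.  343.]
 [  44.  343.]]
side tcp [[668. 337.]
 [559. 269.]
 [402. 344.]
 [397. 452.]]
slab upper rays top: at z 100..500
0 [[823.0, 635.0], [829.0, 402.0]]
100 [[778.0, 570.0], [784.0, 363.0]]
200 [[733.0, 505.0], [738.0, 324.0]]
300 [[688.0, 440.0], [692.0, 285.0]]
400 [[643.0, 375.0], [646.0, 245.0]]
500 [[598.0, 310.0], [601.0, 206.0]]
500 [[659.0, 500.0, 439.0], [606.0, 500.0, 435.0], [606.0, 500.0, 280.0], [563.0, 500.0, 283.0]]
400 [[740.0, 400.0, 446.0], [673.0, 400.0, 441.0], [673.0, 400.0, 247.0], [619.0, 400.0, 251.0]]
300 [[821.0, 300.0, 453.0], [740.0, 300.0, 447.0], [741.0, 300.0, 213.0], [676.0, 300.0, 218.0]]
200 [[901.0, 200.0, 460.0], [807.0, 200.0, 453.0], [808.0, 200.0, 179.0], [732.0, 200.0, 185.0]]
100 [[982.0, 100.0, 467.0], [874.0, 100.0, 458.0], [875.0, 100.0, 146.0], [788.0, 100.0, 152.0]]
```

View pics/crop0.png

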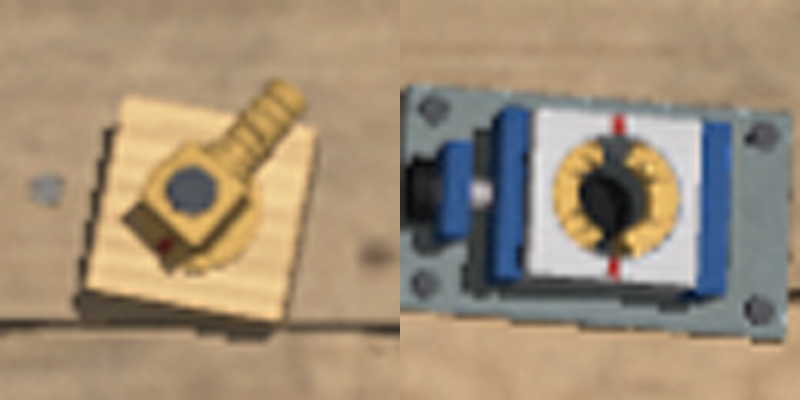

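The crop gives these crop pixels:
- **Elbow:** plug centre (191,190), barb tip about (290,92).
- **Port:** bore centre (617,197), red marks at (619,125) and (614,267).

The leaning slab is well to the left, so I'll swing at a small radius.

Run:
```python
from h import *
T=load("top0.png");S=load("side0.png");P=np.array(T["pixels"]).astype(int)
def m(c,box,f):
    p=np.array(c["pixels"]).astype(int);x0,y0,x1,y1=box;q=p[y0:y1,x0:x1]
    k=f(q[...,0],q[...,1],q[...,2]);k=k.astype(np.uint8);n,l,s,ce=cv2.connectedComponentsWithStats(k)
    return [(s[i,4],(ce[i]+[x0,y0]).round(2)) for i in range(1,n) if s[i,4]>3]
plug=m(T,(228,212,244,230),lambda r,g,b:(b>r-5)&(r<140))
print("plug",plug)
red=m(T,(340,205,380,255),lambda r,g,b:(r>g+60)&(b<110)&(r>b+60)&(g<90))
print("red",red)
ring=m(T,(345,212,375,248),lambda r,g,b:(r>b+50)&(r>130)&(g>90))
print("ring",ring)
x0,y0=205,190
f=lambda u,v,x,y:((u+.5)/6.154-.5+x,(v+.5)/6.154-.5+y)
pl=onz(T,[f(191,190,205,190)],81)[0];tip=onz(T,[f(290,92,205,190)],64)[0]
print("plug",pl,"tip",tip,"yaw",np.arctan2(*(tip-pl)[1::-1]),np.hypot(*(tip-pl)[:2]))
mk=onz(T,[f(219,125,325,197),f(214,267,325,197)],40);print("marks",mk,"mid",mk.mean(0),"yaw",np.arctan2(*(mk[0]-mk[1])[1::-1]))
# square of port top & stand via corners by eye
print("port corners",onz(T,[f(*q,325,197) for q in((130,108),(300,120),(293,288),(126,275))],40).round(1))
print("stand corners",onz(T,[f(*q,205,190) for q in((124,97),(318,132),(283,322),(87,289))],40).round(1))
p=np.array(S["pixels"]);a=cv2.resize(p[180:280,235:335],(600,600),interpolation=cv2.INTER_CUBIC)
for X,cl in(((pl),(255,0,0)),(mk.mean(0),(255,0,0)),(tip,(0,255,0))):
    u=proj(S,[X])[0];print(u);cv2.circle(a,tuple(int(v) for v in ((u+.5-[235,180])*6)),4,cl,-1)
cv2.imwrite("pics/sidecrop.png",a[:,:,::-1])
```

```text
plug [(np.int32(38), array([235.5 , 220.63]))]
red []
ring [(np.int32(13), array([368., 212.])), (np.int32(76), array([353.05, 228.11])), (np.int32(90), array([365.71, 228.92]))]
plug [542.48032883 113.85647926  81.        ] tip [578.32359512  83.43541022  64.        ] yaw -0.7037532793622566 47.01256406343754
marks [[ 559.75492345 -142.12228447   40.        ]
 [ 511.52144469 -139.03213945   40.        ]] mid [ 535.63818407 -140.57721196   40.        ] yaw -0.06397895501519804
port corners [[ 565.2 -112.1   40. ]
 [ 561.8 -169.6   40. ]
 [ 504.9 -165.2   40. ]
 [ 508.4 -109.5   40. ]]
stand corners [[580.5 140.8  40. ]
 [569.3  74.7  40. ]
 [504.6  85.2  40. ]
 [514.9 151.   40. ]]
[266.92640025 222.61078802]
[298.83452048 197.98991622]
[251.98365551 223.09683118]
```

View pics/sidecrop.png

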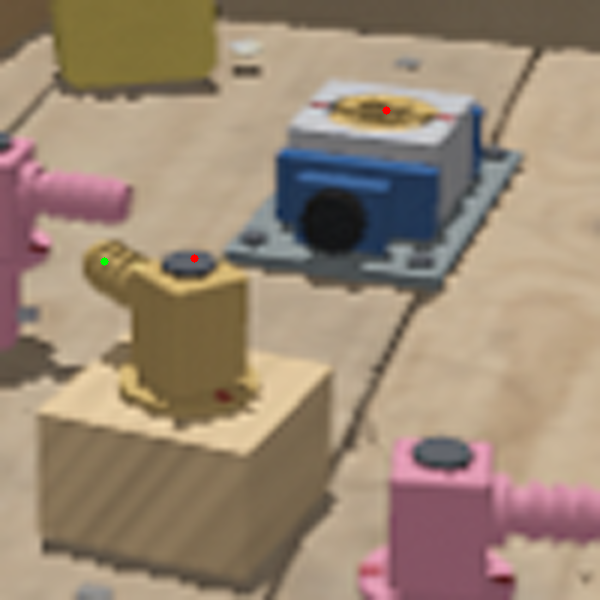

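The two views agree within about 1 mm: elbow at (542.4, 113.5) with yaw -0.704, port at (535.5, -140) with yaw -0.065. I'll retract to a small radius first.

```bash
cat >> h.py <<'E'
def rel(frm,fy,to,ty):
    "shift in cm and az from pose (pos,yaw) tool-down to target"
    d=np.array(to,float)-frm;c,s=np.cos(fy),np.sin(fy)
    return np.round([(c*d[0]+s*d[1])/10,(s*d[0]-c*d[1])/10,-d[2]/10,fy-ty],3)
E
python3 - <<'E'
from h import *
a=[148.667,632.784,250];b=[300,370,280];c=[450,110,260]
print(rel(a,2.911,b,2.911),rel(b,2.911,c,2.438))
E
```

```text
[-20.739 -22.124  -3.      0.   ] [-20.545 -21.883   2.      0.473]
```

{"name": "send_rows", "arguments": {"series": [{"dx": -5.2, "dy": -5.5, "dz": -0.8, "hand": 0}, {"dx": -10.4, "dy": -11.0, "dz": -1.5, "hand": 0}, {"dx": -15.6, "dy": -16.6, "dz": -2.2, "hand": 0}, {"dx": -20.7, "dy": -22.1, "dz": -3, "hand": 0}, {"dx": -20.7, "dy": -22.1, "dz": -3, "hand": 0}, {"dx": -20.7, "dy": -22.1, "dz": -3, "hand": 0}, {"dx": -20.7, "dy": -22.1, "dz": -3, "hand": 0}, {"dx": -20.7, "dy": -22.1, "dz": -3, "hand": 0}, {"dx": -20.7, "dy": -22.1, "dz": -3, "hand": 0}, {"dx": -20.7, "dy": -22.1, "dz": -3, "hand": 0}]}}

```text
invalid input at $.series[0]: expected keys ax, ay, az, dx, dy, dz, hand
```

{"name": "send_rows", "arguments": {"series": [{"ax": 0, "ay": 0, "az": 0, "dx": -5.2, "dy": -5.5, "dz": -0.8, "hand": 0}, {"ax": 0, "ay": 0, "az": 0, "dx": -10.4, "dy": -11.0, "dz": -1.5, "hand": 0}, {"ax": 0, "ay": 0, "az": 0, "dx": -20.7, "dy": -22.1, "dz": -3, "hand": 0}, {"ax": 0, "ay": 0, "az": 0, "dx": -20.7, "dy": -22.1, "dz": -3, "hand": 0}, {"ax": 0, "ay": 0, "az": 0, "dx": -20.7, "dy": -22.1, "dz": -3, "hand": 0}, {"ax": 0, "ay": 0, "az": 0, "dx": -20.7, "dy": -22.1, "dz": -3, "hand": 0}, {"ax": 0, "ay": 0, "az": 0, "dx": -20.7, "dy": -22.1, "dz": -3, "hand": 0}, {"ax": 0, "ay": 0, "az": 0, "dx": -20.7, "dy": -22.1, "dz": -3, "hand": 0}, {"ax": 0, "ay": 0, "az": 0, "dx": -20.7, "dy": -22.1, "dz": -3, "hand": 0}, {"ax": 0, "ay": 0, "az": 0, "dx": -20.7, "dy": -22.1, "dz": -3, "hand": 0}]}}

```text
clock: 1.1
eef_pos: [298.6, 371.7, 279.7]
tool_rot: [3.142, -0.001, 2.914]
force: [-0.5, -0.3, 0.3]
width: 85.1
gripper_force: 0.0
```

{"name": "send_rows", "arguments": {"series": [{"ax": 0, "ay": 0, "az": 0.12, "dx": -5.2, "dy": -5.5, "dz": 0.5, "hand": 0}, {"ax": 0, "ay": 0, "az": 0.25, "dx": -10.3, "dy": -11, "dz": 1, "hand": 0}, {"ax": 0, "ay": 0, "az": 0.36, "dx": -15.4, "dy": -16.4, "dz": 1.5, "hand": 0}, {"ax": 0, "ay": 0, "az": 0.473, "dx": -20.5, "dy": -21.9, "dz": 2, "hand": 0}, {"ax": 0, "ay": 0, "az": 0.473, "dx": -20.5, "dy": -21.9, "dz": 2, "hand": 0}, {"ax": 0, "ay": 0, "az": 0.473, "dx": -20.5, "dy": -21.9, "dz": 2, "hand": 0}, {"ax": 0, "ay": 0, "az": 0.473, "dx": -20.5, "dy": -21.9, "dz": 2, "hand": 0}, {"ax": 0, "ay": 0, "az": 0.473, "dx": -20.5, "dy": -21.9, "dz": 2, "hand": 0}, {"ax": 0, "ay": 0, "az": 0.473, "dx": -20.5, "dy": -21.9, "dz": 2, "hand": 0}, {"ax": 0, "ay": 0, "az": 0.473, "dx": -20.5, "dy": -21.9, "dz": 2, "hand": 0}]}}

```text
clock: 2.1
eef_pos: [448.4, 112.3, 259.9]
tool_rot: [3.142, -0.001, 2.442]
force: [-0.3, 0.1, -0.2]
width: 85.2
gripper_force: 0.0
```

Run:
```python
from h import *
s=read_state();print(s["qpos"].round(3),s["eef_pos"].round(1),s["tool_rot"].round(3),s["force"].round(2))
a=np.array([299,371,280.])*0+np.array([449.7,110.,260]);print(rel(s["eef_pos"],2.438,[542.4,113.5,130],2.438))
```

```text
[-0.49   0.358  0.248  2.012 -0.123  0.786  0.701] [448.4 112.3 259.9] [ 3.142e+00 -1.000e-03  2.442e+00] [-0.34  0.15 -0.2 ]
[-7.092  6.173 12.985  0.   ]
```

{"name": "send_rows", "arguments": {"series": [{"ax": 0, "ay": 0, "az": 0, "dx": -3.5, "dy": 3, "dz": 2, "hand": 0}, {"ax": 0, "ay": 0, "az": 0, "dx": -7, "dy": 6, "dz": 5, "hand": 0}, {"ax": 0, "ay": 0, "az": 0, "dx": -7, "dy": 6, "dz": 9, "hand": 0}, {"ax": 0, "ay": 0, "az": 0, "dx": -7, "dy": 6, "dz": 13, "hand": 0}, {"ax": 0, "ay": 0, "az": 0, "dx": -7, "dy": 6, "dz": 13, "hand": 0}, {"ax": 0, "ay": 0, "az": 0, "dx": -7, "dy": 6, "dz": 13, "hand": 0}, {"ax": 0, "ay": 0, "az": 0, "dx": -7, "dy": 6, "dz": 13, "hand": 0}, {"ax": 0, "ay": 0, "az": 0, "dx": -7, "dy": 6, "dz": 13, "hand": 0}]}}

```text
clock: 2.9
eef_pos: [542.6, 111.4, 132.4]
tool_rot: [3.138, 0.002, 2.438]
force: [0.6, 0.2, 0.9]
width: 85.4
gripper_force: 0.0
```

Run:
```python
from h import *
c=shot("top","top1.png");s=read_state();print(s["eef_pos"].round(2),s["tool_rot"].round(4),s["force"].round(2))
print(rel(s["eef_pos"],s["tool_rot"][2],[542.4,113.5,67],2.438))
c=get_image("side");s=read_state();print(s["eef_pos"].round(2),s["tool_rot"].round(4))
p=np.array(c["pixels"]);a=cv2.resize(p[140:290,200:350],(600,600),interpolation=cv2.INTER_CUBIC);cv2.imwrite("pics/s1.png",a[:,:,::-1])
```

```text
[542.38 111.19 132.13] [3.1384e+00 2.1000e-03 2.4383e+00] [ 0.56 -0.73  0.29]
[0.148 0.177 6.513 0.   ]
[542.18 111.03 131.81] [3.1389e+00 1.8000e-03 2.4380e+00]
```

View pics/s1.png

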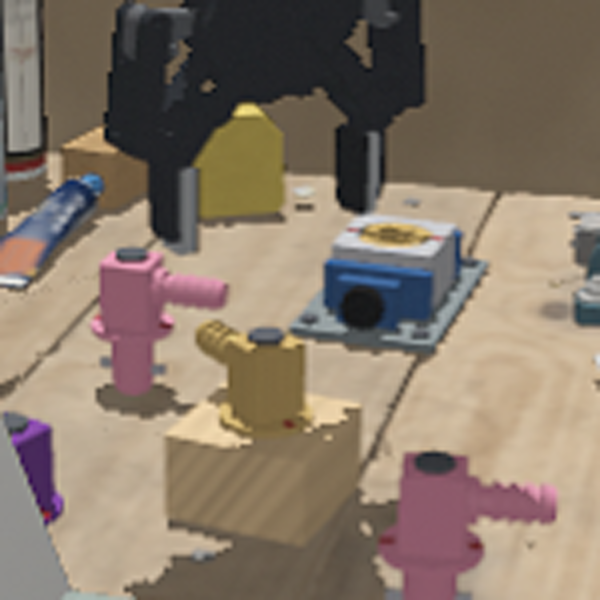

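The open fingers straddle the elbow, with the elbow body at crop (266,385), and the arm has settled without bias. I'll descend and grip.

{"name": "send_rows", "arguments": {"series": [{"ax": 0, "ay": 0, "az": 0, "dx": 0.135, "dy": 0.25, "dz": 1.5, "hand": 0}, {"ax": 0, "ay": 0, "az": 0, "dx": 0.135, "dy": 0.25, "dz": 3.5, "hand": 0}, {"ax": 0, "ay": 0, "az": 0, "dx": 0.135, "dy": 0.25, "dz": 5, "hand": 0}, {"ax": 0, "ay": 0, "az": 0, "dx": 0.135, "dy": 0.25, "dz": 6, "hand": 0}, {"ax": 0, "ay": 0, "az": 0, "dx": 0.135, "dy": 0.25, "dz": 6.3, "hand": 0}, {"ax": 0, "ay": 0, "az": 0, "dx": 0.135, "dy": 0.25, "dz": 6.3, "hand": 0}, {"ax": 0, "ay": 0, "az": 0, "dx": 0.135, "dy": 0.25, "dz": 6.3, "hand": 0}, {"ax": 0, "ay": 0, "az": 0, "dx": 0.135, "dy": 0.25, "dz": 6.3, "hand": 0}, {"ax": 0, "ay": 0, "az": 0, "dx": 0.135, "dy": 0.25, "dz": 6.3, "hand": 0}, {"ax": 0, "ay": 0, "az": 0, "dx": 0.135, "dy": 0.25, "dz": 6.3, "hand": 0}]}}

```text
clock: 4.0
eef_pos: [542.1, 113.5, 67.4]
tool_rot: [3.141, 0.0, 2.438]
force: [0.1, -0.3, -1.2]
width: 85.6
gripper_force: 0.0
```

{"name": "send_rows", "arguments": {"series": [{"ax": 0, "ay": 0, "az": 0, "dx": 0, "dy": 0, "dz": 0, "hand": 0.4}, {"ax": 0, "ay": 0, "az": 0, "dx": 0, "dy": 0, "dz": 0, "hand": 0.6}, {"ax": 0, "ay": 0, "az": 0, "dx": 0, "dy": 0, "dz": 0, "hand": 1}, {"ax": 0, "ay": 0, "az": 0, "dx": 0, "dy": 0, "dz": 0, "hand": 1}, {"ax": 0, "ay": 0, "az": 0, "dx": 0, "dy": 0, "dz": 0, "hand": 1}, {"ax": 0, "ay": 0, "az": 0, "dx": 0, "dy": 0, "dz": 0, "hand": 1}, {"ax": 0, "ay": 0, "az": 0, "dx": 0, "dy": 0, "dz": 0, "hand": 1}, {"ax": 0, "ay": 0, "az": 0, "dx": 0, "dy": 0, "dz": 0, "hand": 1}, {"ax": 0, "ay": 0, "az": 0, "dx": 0, "dy": 0, "dz": 0, "hand": 1}, {"ax": 0, "ay": 0, "az": 0, "dx": 0, "dy": 0, "dz": 0, "hand": 1}]}}

```text
clock: 5.0
eef_pos: [542.2, 113.6, 67.2]
tool_rot: [3.141, 0.0, 2.438]
force: [0.7, 0.8, 4.7]
width: 25.5
gripper_force: 59.2
```

{"name": "send_rows", "arguments": {"series": [{"ax": 0, "ay": 0, "az": 0, "dx": 0, "dy": 0, "dz": -0.5, "hand": 1}, {"ax": 0, "ay": 0, "az": 0, "dx": 0, "dy": 0, "dz": -1.5, "hand": 1}, {"ax": 0, "ay": 0, "az": 0, "dx": 0, "dy": 0, "dz": -3, "hand": 1}, {"ax": 0, "ay": 0, "az": 0, "dx": 0, "dy": 0, "dz": -5, "hand": 1}, {"ax": 0, "ay": 0, "az": 0, "dx": 0, "dy": 0, "dz": -7, "hand": 1}, {"ax": 0, "ay": 0, "az": 0, "dx": 0, "dy": 0, "dz": -9, "hand": 1}, {"ax": 0, "ay": 0, "az": 0, "dx": 0, "dy": 0, "dz": -9, "hand": 1}, {"ax": 0, "ay": 0, "az": 0, "dx": 0, "dy": 0, "dz": -9, "hand": 1}, {"ax": 0, "ay": 0, "az": 0, "dx": 0, "dy": 0, "dz": -9, "hand": 1}]}}

```text
clock: 5.9
eef_pos: [540.9, 113.3, 156.1]
tool_rot: [-3.14, -0.001, 2.438]
force: [0.4, -0.0, -1.9]
width: 25.2
gripper_force: 59.1
```

Run:
```python
from h import *
s=read_state();print(s["eef_pos"],s["tool_rot"],s["force"],s["qpos"].round(2),s["width"])
print(rel([542.4,113.5,157],2.438,[535.5,-140,150],3.077))
```

```text
[540.94046739 113.27242173 156.09236122] [-3.13991396e+00 -1.27755421e-03  2.43779138e+00] [ 0.42385825 -0.00667511 -1.90578502] [-0.39  0.63  0.2   1.88 -0.2   0.65  0.8 ] 25.219965334891715
[-15.874 -19.776   0.7    -0.639]
```

{"name": "send_rows", "arguments": {"series": [{"ax": 0, "ay": 0, "az": -0.06, "dx": -1.6, "dy": -2, "dz": 0, "hand": 1}, {"ax": 0, "ay": 0, "az": -0.16, "dx": -4, "dy": -5, "dz": 0.2, "hand": 1}, {"ax": 0, "ay": 0, "az": -0.28, "dx": -7, "dy": -8.7, "dz": 0.4, "hand": 1}, {"ax": 0, "ay": 0, "az": -0.4, "dx": -10, "dy": -12.5, "dz": 0.6, "hand": 1}, {"ax": 0, "ay": 0, "az": -0.52, "dx": -13, "dy": -16.2, "dz": 0.7, "hand": 1}, {"ax": 0, "ay": 0, "az": -0.6, "dx": -15, "dy": -18.7, "dz": 0.7, "hand": 1}, {"ax": 0, "ay": 0, "az": -0.639, "dx": -15.87, "dy": -19.78, "dz": 0.7, "hand": 1}, {"ax": 0, "ay": 0, "az": -0.639, "dx": -15.87, "dy": -19.78, "dz": 0.7, "hand": 1}, {"ax": 0, "ay": 0, "az": -0.639, "dx": -15.87, "dy": -19.78, "dz": 0.7, "hand": 1}, {"ax": 0, "ay": 0, "az": -0.639, "dx": -15.87, "dy": -19.78, "dz": 0.7, "hand": 1}]}}

```text
clock: 6.9
eef_pos: [534.8, -137.9, 149.5]
tool_rot: [3.14, -0.001, 3.079]
force: [0.7, -0.8, -1.0]
width: 25.2
gripper_force: 59.3
```

{"name": "send_rows", "arguments": {"series": [{"ax": 0, "ay": 0, "az": 0, "dx": 0, "dy": 0, "dz": 1, "hand": 1}, {"ax": 0, "ay": 0, "az": 0, "dx": 0, "dy": 0, "dz": 2.5, "hand": 1}, {"ax": 0, "ay": 0, "az": 0, "dx": 0, "dy": 0, "dz": 3.5, "hand": 1}, {"ax": 0, "ay": 0, "az": 0, "dx": 0, "dy": 0, "dz": 3.5, "hand": 1}, {"ax": 0, "ay": 0, "az": 0, "dx": 0, "dy": 0, "dz": 3.5, "hand": 1}, {"ax": 0, "ay": 0, "az": 0, "dx": 0, "dy": 0, "dz": 3.5, "hand": 1}, {"ax": 0, "ay": 0, "az": 0, "dx": 0, "dy": 0, "dz": 3.5, "hand": 1}, {"ax": 0, "ay": 0, "az": 0, "dx": 0, "dy": 0, "dz": 3.5, "hand": 1}]}}

```text
clock: 7.7
eef_pos: [535.1, -140.2, 115.4]
tool_rot: [-3.141, 0.001, 3.077]
force: [-0.0, -0.9, -2.2]
width: 25.7
gripper_force: 59.2
```

Run:
```python
from h import *
T=shot("top","top2.png");S=shot("side","side2.png");s=read_state();print(s["eef_pos"].round(2),s["tool_rot"].round(4),s["force"].round(2),s["qpos"].round(2))
p=np.array(S["pixels"]);a=cv2.resize(p[140:240,248:348],(600,600),interpolation=cv2.INTER_CUBIC)
p=np.array(T["pixels"]);b=cv2.resize(p[190:270,320:400],(200,200),interpolation=cv2.INTER_CUBIC)
a=np.hstack([a,np.vstack([b,np.zeros((400,200,3),np.uint8)])])
cv2.imwrite("pics/s2.png",a[:,:,::-1])
```

```text
[ 535.02 -140.2   115.31] [-3.1415e+00  6.0000e-04  3.0766e+00] [-0.51  0.25 -1.22] [ 0.22  0.68 -0.02  1.91  0.03  0.55  1.69]
```

View pics/s2.png

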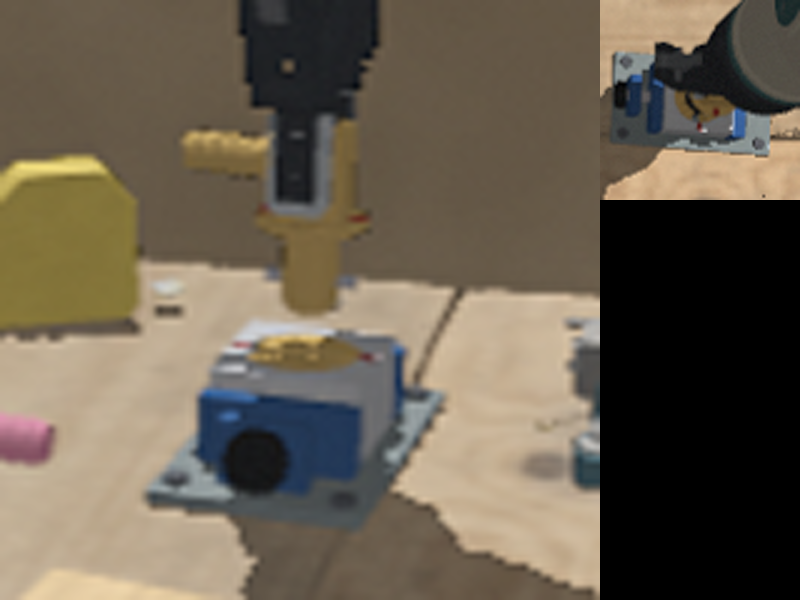

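The side view shows the elbow held upright above the port: spigot centre at crop (311,290), ring centre at crop (304,352). I'll compare the spigot and ring with their predicted pixels to check the sideways offset.

Run:
```python
from h import *
S=load("side2.png");p=np.array(S["pixels"]).astype(int)
for z in (62,66,70,74,78):
    u=proj(S,[[535.0,-140.2,z],[535.0+11,-140.2,z],[535-11,-140.2,z]]);r=int(round(u[0,1]));row=p[r,285:315];k=(row[:,0]-row[:,2])
    print(z,u.round(2).tolist(),r); print(k.tolist())
S0=load("side0.png");q=np.array(S0["pixels"]).astype(int)
u=proj(S0,[[535.5,-140,39.5],[535.5+20.5,-140,39.5],[535.5-20.5,-140,39.5]]);print(u.round(2))
print((q[int(round(u[0,1])),284:314,0]-q[int(round(u[0,1])),284:314,2]).tolist())
```

```text
62 [[299.38, 188.65], [294.49, 188.21], [304.29, 189.1]] 189
[43, 45, 45, 45, 44, 44, 43, 44, 42, 45, 55, 60, 60, 59, 61, 61, 60, 59, 59, 39, 38, 43, 42, 42, 42, 41, 42, 41, 41, 40]
66 [[299.44, 186.93], [294.54, 186.49], [304.35, 187.37]] 187
[43, 45, 45, 45, 46, 44, 45, 47, 46, 48, 58, 59, 61, 60, 60, 61, 60, 59, 44, 15, 4, 1, 30, 44, 42, 42, 43, 44, 44, 45]
70 [[299.49, 185.2], [294.59, 184.76], [304.42, 185.64]] 185
[45, 45, 44, 44, 45, 45, 39, 14, -9, 11, 53, 62, 60, 60, 60, 61, 60, 60, 60, 41, 25, 25, 29, 30, 29, 30, 30, 30, 31, 30]
74 [[299.55, 183.47], [294.64, 183.03], [304.48, 183.9]] 183
[30, 29, 29, 29, 30, 30, 30, 29, 28, 28, 46, 60, 60, 60, 60, 61, 60, 60, 59, 46, 29, 30, 30, 31, 30, 31, 32, 30, 31, 30]
78 [[299.6, 181.73], [294.69, 181.3], [304.54, 182.16]] 182
[29, 30, 30, 31, 30, 30, 30, 30, 30, 27, 46, 60, 59, 60, 60, 61, 61, 59, 59, 47, 29, 31, 30, 31, 31, 30, 30, 30, 29, 29]
[[298.84 198.29]
 [289.8  197.44]
 [307.94 199.15]]
[32, 9, -6, -6, -7, -4, 33, 63, 62, 63, 67, 61, 58, 60, 58, 57, 61, 57, 59, 76, 90, 95, 98, 77, 23, -2, -3, -3, -1, -38]
```

The sideways (x) offset is only about 0.2 mm. I'll lower to just above pin contact.

{"name": "send_rows", "arguments": {"series": [{"ax": 0, "ay": 0, "az": 0, "dx": 0, "dy": 0, "dz": 1, "hand": 1}, {"ax": 0, "ay": 0, "az": 0, "dx": 0, "dy": 0, "dz": 1.5, "hand": 1}, {"ax": 0, "ay": 0, "az": 0, "dx": 0, "dy": 0, "dz": 1.8, "hand": 1}, {"ax": 0, "ay": 0, "az": 0, "dx": 0, "dy": 0, "dz": 2.0, "hand": 1}, {"ax": 0, "ay": 0, "az": 0, "dx": 0, "dy": 0, "dz": 2.2, "hand": 1}, {"ax": 0, "ay": 0, "az": 0, "dx": 0, "dy": 0, "dz": 2.4, "hand": 1}, {"ax": 0, "ay": 0, "az": 0, "dx": 0, "dy": 0, "dz": 2.4, "hand": 1}, {"ax": 0, "ay": 0, "az": 0, "dx": 0, "dy": 0, "dz": 2.4, "hand": 1}, {"ax": 0, "ay": 0, "az": 0, "dx": 0, "dy": 0, "dz": 2.4, "hand": 1}]}}

```text
clock: 8.7
eef_pos: [535.3, -139.7, 91.0]
tool_rot: [3.141, 0.001, 3.077]
force: [2.1, 1.3, -3.1]
width: 25.0
gripper_force: 59.1
```

Run:
```python
from h import *
s=read_state();print(s["eef_pos"].round(2),s["tool_rot"].round(4),s["force"].round(2),s["torque"].round(3))
```

```text
[ 535.29 -139.71   91.04] [3.1412e+00 8.0000e-04 3.0771e+00] [ 2.09  1.29 -3.08] [ 0.443 -0.431  0.002]
```

{"name": "send_rows", "arguments": {"series": [{"ax": 0, "ay": 0, "az": 0, "dx": 0, "dy": 0, "dz": 0.05, "hand": 1}, {"ax": 0, "ay": 0, "az": 0, "dx": 0, "dy": 0, "dz": 0.1, "hand": 1}, {"ax": 0, "ay": 0, "az": 0, "dx": 0, "dy": 0, "dz": 0.15, "hand": 1}, {"ax": 0, "ay": 0, "az": 0, "dx": 0, "dy": 0, "dz": 0.2, "hand": 1}, {"ax": 0, "ay": 0, "az": 0, "dx": 0, "dy": 0, "dz": 0.25, "hand": 1}, {"ax": 0, "ay": 0, "az": 0, "dx": 0, "dy": 0, "dz": 0.3, "hand": 1}, {"ax": 0, "ay": 0, "az": 0, "dx": 0, "dy": 0, "dz": 0.3, "hand": 1}]}}

```text
clock: 9.4
eef_pos: [535.4, -139.6, 88.1]
tool_rot: [3.141, 0.001, 3.077]
force: [3.6, 4.4, 1.0]
width: 25.2
gripper_force: 59.6
```

Run:
```python
from h import *
s=read_state();print(s["eef_pos"].round(2),s["tool_rot"].round(4),s["force"].round(2),s["torque"].round(3))
```

```text
[ 535.38 -139.63   88.09] [3.1411e+00 9.0000e-04 3.0772e+00] [3.6 4.4 1. ] [ 1.122 -0.673  0.046]
```

The ring is pushing lightly towards +x and +y, so I'll shift that way.

{"name": "send_rows", "arguments": {"series": [{"ax": 0, "ay": 0, "az": 0, "dx": -0.03, "dy": 0.05, "dz": 0, "hand": 1}, {"ax": 0, "ay": 0, "az": 0, "dx": -0.05, "dy": 0.1, "dz": 0, "hand": 1}, {"ax": 0, "ay": 0, "az": 0, "dx": -0.05, "dy": 0.1, "dz": 0, "hand": 1}, {"ax": 0, "ay": 0, "az": 0, "dx": -0.05, "dy": 0.1, "dz": 0, "hand": 1}]}}

```text
clock: 9.8
eef_pos: [535.4, -139.5, 88.0]
tool_rot: [-3.141, 0.0, 3.076]
force: [3.2, 2.3, 1.2]
width: 25.5
gripper_force: 59.5
```

Run:
```python
from h import *
s=read_state();print(s["eef_pos"].round(2),s["tool_rot"].round(4),s["force"].round(2),s["torque"].round(3))
```

```text
[ 535.38 -139.49   87.95] [-3.1412  0.      3.0765] [3.23 2.34 1.23] [ 0.57  -0.607  0.003]
```

{"name": "send_rows", "arguments": {"series": [{"ax": 0, "ay": 0, "az": 0, "dx": -0.03, "dy": 0.03, "dz": 0, "hand": 1}, {"ax": 0, "ay": 0, "az": 0, "dx": -0.03, "dy": 0.03, "dz": 0, "hand": 1}, {"ax": 0, "ay": 0, "az": 0, "dx": -0.03, "dy": 0.03, "dz": 0.05, "hand": 1}, {"ax": 0, "ay": 0, "az": 0, "dx": -0.03, "dy": 0.03, "dz": 0.1, "hand": 1}, {"ax": 0, "ay": 0, "az": 0, "dx": -0.03, "dy": 0.03, "dz": 0.15, "hand": 1}, {"ax": 0, "ay": 0, "az": 0, "dx": -0.03, "dy": 0.03, "dz": 0.2, "hand": 1}, {"ax": 0, "ay": 0, "az": 0, "dx": -0.03, "dy": 0.03, "dz": 0.2, "hand": 1}]}}

```text
clock: 10.5
eef_pos: [535.3, -139.0, 85.7]
tool_rot: [-3.141, -0.001, 3.077]
force: [0.4, -0.3, -1.9]
width: 25.3
gripper_force: 59.3
```

Run:
```python
from h import *
s=read_state();print(s["eef_pos"].round(2),s["tool_rot"].round(4),s["force"].round(2),s["torque"].round(3))
```

```text
[ 535.26 -139.04   85.75] [-3.1414e+00 -1.0000e-03  3.0766e+00] [ 0.44 -0.26 -1.85] [ 0.067 -0.253  0.028]
```

Lateral forces have vanished and the pins are in the notches, so I'll continue down.

{"name": "send_rows", "arguments": {"series": [{"ax": 0, "ay": 0, "az": 0, "dx": 0, "dy": 0, "dz": 0.12, "hand": 1}, {"ax": 0, "ay": 0, "az": 0, "dx": 0, "dy": 0, "dz": 0.24, "hand": 1}, {"ax": 0, "ay": 0, "az": 0, "dx": 0, "dy": 0, "dz": 0.36, "hand": 1}, {"ax": 0, "ay": 0, "az": 0, "dx": 0, "dy": 0, "dz": 0.48, "hand": 1}, {"ax": 0, "ay": 0, "az": 0, "dx": 0, "dy": 0, "dz": 0.6, "hand": 1}, {"ax": 0, "ay": 0, "az": 0, "dx": 0, "dy": 0, "dz": 0.72, "hand": 1}, {"ax": 0, "ay": 0, "az": 0, "dx": 0, "dy": 0, "dz": 0.84, "hand": 1}, {"ax": 0, "ay": 0, "az": 0, "dx": 0, "dy": 0, "dz": 0.95, "hand": 1}, {"ax": 0, "ay": 0, "az": 0, "dx": 0, "dy": 0, "dz": 1.0, "hand": 1}, {"ax": 0, "ay": 0, "az": 0, "dx": 0, "dy": 0, "dz": 1.0, "hand": 1}]}}

```text
clock: 11.5
eef_pos: [535.7, -138.8, 75.9]
tool_rot: [3.142, -0.0, 3.077]
force: [0.6, 0.1, -1.7]
width: 25.2
gripper_force: 59.3
```

Run:
```python
from h import *
for i in range(5):
    s=read_state();print(s["eef_pos"].round(2),s["tool_rot"].round(4),s["force"].round(2),s["torque"].round(3))
```

```text
[ 535.66 -138.8    75.89] [ 3.1415e+00 -2.0000e-04  3.0768e+00] [ 0.58  0.07 -1.71] [0.017 0.    0.004]
[ 535.66 -138.8    75.89] [ 3.1415e+00 -2.0000e-04  3.0768e+00] [ 0.58  0.07 -1.71] [0.017 0.    0.004]
[ 535.66 -138.8    75.89] [ 3.1415e+00 -2.0000e-04  3.0768e+00] [ 0.58  0.07 -1.71] [0.017 0.    0.004]
[ 535.66 -138.8    75.89] [ 3.1415e+00 -2.0000e-04  3.0768e+00] [ 0.58  0.07 -1.71] [0.017 0.    0.004]
[ 535.66 -138.8    75.89] [ 3.1415e+00 -2.0000e-04  3.0768e+00] [ 0.58  0.07 -1.71] [0.017 0.    0.004]
```

Lateral force is nil and the force reading is just the weight (-1.7 N). Next I'll feel for the seal.

{"name": "send_rows", "arguments": {"series": [{"ax": 0, "ay": 0, "az": 0, "dx": 0, "dy": 0, "dz": 0.08, "hand": 1}, {"ax": 0, "ay": 0, "az": 0, "dx": 0, "dy": 0, "dz": 0.16, "hand": 1}, {"ax": 0, "ay": 0, "az": 0, "dx": 0, "dy": 0, "dz": 0.24, "hand": 1}, {"ax": 0, "ay": 0, "az": 0, "dx": 0, "dy": 0, "dz": 0.3, "hand": 1}, {"ax": 0, "ay": 0, "az": 0, "dx": 0, "dy": 0, "dz": 0.3, "hand": 1}, {"ax": 0, "ay": 0, "az": 0, "dx": 0, "dy": 0, "dz": 0.3, "hand": 1}, {"ax": 0, "ay": 0, "az": 0, "dx": 0, "dy": 0, "dz": 0.3, "hand": 1}, {"ax": 0, "ay": 0, "az": 0, "dx": 0, "dy": 0, "dz": 0.3, "hand": 1}]}}

```text
clock: 12.3
eef_pos: [535.7, -138.8, 73.0]
tool_rot: [3.142, 0.0, 3.077]
force: [-0.2, 0.1, -0.8]
width: 25.5
gripper_force: 59.4
```

{"name": "send_rows", "arguments": {"series": [{"ax": 0, "ay": 0, "az": 0, "dx": 0, "dy": 0, "dz": 0.03, "hand": 1}, {"ax": 0, "ay": 0, "az": 0, "dx": 0, "dy": 0, "dz": 0.05, "hand": 1}, {"ax": 0, "ay": 0, "az": 0, "dx": 0, "dy": 0, "dz": 0.05, "hand": 1}, {"ax": 0, "ay": 0, "az": 0, "dx": 0, "dy": 0, "dz": 0.05, "hand": 1}, {"ax": 0, "ay": 0, "az": 0, "dx": 0, "dy": 0, "dz": 0.05, "hand": 1}]}}

```text
clock: 12.8
eef_pos: [535.7, -138.8, 72.6]
tool_rot: [3.142, 0.0, 3.077]
force: [-0.9, -0.2, 2.1]
width: 25.3
gripper_force: 59.5
```

{"name": "send_rows", "arguments": {"series": [{"ax": 0, "ay": 0, "az": 0, "dx": 0, "dy": 0, "dz": 0.03, "hand": 1}, {"ax": 0, "ay": 0, "az": 0, "dx": 0, "dy": 0, "dz": 0.05, "hand": 1}, {"ax": 0, "ay": 0, "az": 0, "dx": 0, "dy": 0, "dz": 0.05, "hand": 1}, {"ax": 0, "ay": 0, "az": 0, "dx": 0, "dy": 0, "dz": 0.05, "hand": 1}, {"ax": 0, "ay": 0, "az": 0, "dx": 0, "dy": 0, "dz": 0.05, "hand": 1}]}}

```text
clock: 13.3
eef_pos: [535.8, -138.8, 72.1]
tool_rot: [3.142, 0.0, 3.077]
force: [-0.6, -0.0, 3.5]
width: 24.9
gripper_force: 59.7
```

Run:
```python
from h import *
s=read_state();print(s["eef_pos"].round(2),s["tool_rot"].round(4),s["force"].round(2),s["torque"].round(3),s["qpos"].round(2))
```

```text
[ 535.76 -138.83   72.06] [3.1416e+00 1.0000e-04 3.0767e+00] [-0.56 -0.05  3.48] [0.053 0.244 0.033] [ 0.22  0.75 -0.02  1.93  0.03  0.47  1.68]
```

The seal contact is at about TCP z 73.3. I'll ease up to a light touch and start turning clockwise; the first 20° is free.

{"name": "send_rows", "arguments": {"series": [{"ax": 0, "ay": 0, "az": 0, "dx": 0, "dy": 0, "dz": -0.05, "hand": 1}, {"ax": 0, "ay": 0, "az": 0, "dx": 0, "dy": 0, "dz": -0.07, "hand": 1}, {"ax": 0, "ay": 0, "az": 0.04, "dx": 0, "dy": 0, "dz": -0.07, "hand": 1}, {"ax": 0, "ay": 0, "az": 0.09, "dx": 0, "dy": 0, "dz": -0.07, "hand": 1}, {"ax": 0, "ay": 0, "az": 0.14, "dx": 0, "dy": 0, "dz": -0.07, "hand": 1}, {"ax": 0, "ay": 0, "az": 0.19, "dx": 0, "dy": 0, "dz": -0.07, "hand": 1}, {"ax": 0, "ay": 0, "az": 0.24, "dx": 0, "dy": 0, "dz": -0.07, "hand": 1}, {"ax": 0, "ay": 0, "az": 0.26, "dx": 0, "dy": 0, "dz": -0.07, "hand": 1}]}}

```text
clock: 14.1
eef_pos: [535.9, -139.0, 72.6]
tool_rot: [-3.141, 0.0, 2.814]
force: [-0.4, -0.6, 0.5]
width: 25.2
gripper_force: 59.6
```

```bash
cat > st.py <<'E'
from h import *
s=read_state();print(s["clock"],s["eef_pos"].round(2),s["tool_rot"].round(4),"F",s["force"].round(2),"M",s["torque"].round(3),"turned deg",np.degrees((3.077-s["tool_rot"][2]+1)%(2*np.pi)-1).round(1),"q7",s["qpos"][6].round(2))
E
python3 st.py
```

```text
14.1 [ 535.93 -138.95   72.63] [-3.1414e+00  4.0000e-04  2.8144e+00] F [-0.37 -0.56  0.53] M [-0.062  0.023 -0.031] turned deg 15.0 q7 1.51
```

{"name": "send_rows", "arguments": {"series": [{"ax": 0, "ay": 0, "az": 0.045, "dx": 0, "dy": 0, "dz": 0, "hand": 1}, {"ax": 0, "ay": 0, "az": 0.09, "dx": 0, "dy": 0, "dz": 0, "hand": 1}, {"ax": 0, "ay": 0, "az": 0.135, "dx": 0, "dy": 0, "dz": 0, "hand": 1}, {"ax": 0, "ay": 0, "az": 0.175, "dx": 0, "dy": 0, "dz": 0, "hand": 1}]}}

```text
clock: 14.5
eef_pos: [535.8, -138.8, 72.7]
tool_rot: [3.142, 0.0, 2.638]
force: [0.3, -0.8, 0.0]
width: 25.1
gripper_force: 59.6
```

```bash
python3 st.py
```

```text
14.5 [ 535.76 -138.84   72.68] [3.1416 0.     2.6382] F [ 0.3  -0.85  0.05] M [-0.007 -0.013  0.063] turned deg 25.1 q7 1.4
```

{"name": "send_rows", "arguments": {"series": [{"ax": 0, "ay": 0, "az": 0.045, "dx": 0, "dy": 0, "dz": 0, "hand": 1}, {"ax": 0, "ay": 0, "az": 0.09, "dx": 0, "dy": 0, "dz": 0, "hand": 1}, {"ax": 0, "ay": 0, "az": 0.135, "dx": 0, "dy": 0, "dz": 0, "hand": 1}, {"ax": 0, "ay": 0, "az": 0.175, "dx": 0, "dy": 0, "dz": 0, "hand": 1}]}}

```text
clock: 14.9
eef_pos: [535.7, -138.8, 72.7]
tool_rot: [-3.142, -0.0, 2.463]
force: [0.8, 1.1, 1.3]
width: 25.2
gripper_force: 59.6
```

```bash
python3 st.py
```

```text
14.9 [ 535.71 -138.81   72.7 ] [-3.1416e+00 -1.0000e-04  2.4633e+00] F [0.78 1.07 1.26] M [-0.015 -0.004 -0.026] turned deg 35.2 q7 1.29
```

{"name": "send_rows", "arguments": {"series": [{"ax": 0, "ay": 0, "az": 0.045, "dx": 0, "dy": 0, "dz": 0, "hand": 1}, {"ax": 0, "ay": 0, "az": 0.09, "dx": 0, "dy": 0, "dz": 0, "hand": 1}, {"ax": 0, "ay": 0, "az": 0.135, "dx": 0, "dy": 0, "dz": 0, "hand": 1}, {"ax": 0, "ay": 0, "az": 0.175, "dx": 0, "dy": 0, "dz": 0, "hand": 1}]}}

```text
clock: 15.3
eef_pos: [535.7, -138.8, 72.7]
tool_rot: [-3.142, -0.0, 2.288]
force: [0.6, 0.1, -0.6]
width: 24.9
gripper_force: 59.6
```

```bash
python3 st.py
```

```text
15.3 [ 535.68 -138.79   72.67] [-3.1415e+00 -1.0000e-04  2.2883e+00] F [ 0.59  0.07 -0.64] M [-0.043  0.002  0.004] turned deg 45.2 q7 1.17
```

{"name": "send_rows", "arguments": {"series": [{"ax": 0, "ay": 0, "az": 0.045, "dx": 0, "dy": 0, "dz": 0, "hand": 1}, {"ax": 0, "ay": 0, "az": 0.09, "dx": 0, "dy": 0, "dz": 0, "hand": 1}, {"ax": 0, "ay": 0, "az": 0.135, "dx": 0, "dy": 0, "dz": 0, "hand": 1}, {"ax": 0, "ay": 0, "az": 0.175, "dx": 0, "dy": 0, "dz": 0, "hand": 1}]}}

```text
clock: 15.7
eef_pos: [535.7, -138.8, 72.7]
tool_rot: [-3.142, -0.0, 2.113]
force: [-0.3, 0.3, 0.6]
width: 25.4
gripper_force: 59.6
```

```bash
python3 st.py
```

```text
15.7 [ 535.74 -138.82   72.68] [-3.1416 -0.      2.1133] F [-0.31  0.26  0.56] M [0.028 0.061 0.004] turned deg 55.2 q7 1.06
```

{"name": "send_rows", "arguments": {"series": [{"ax": 0, "ay": 0, "az": 0.045, "dx": 0, "dy": 0, "dz": 0, "hand": 1}, {"ax": 0, "ay": 0, "az": 0.09, "dx": 0, "dy": 0, "dz": 0, "hand": 1}, {"ax": 0, "ay": 0, "az": 0.135, "dx": 0, "dy": 0, "dz": 0, "hand": 1}, {"ax": 0, "ay": 0, "az": 0.175, "dx": 0, "dy": 0, "dz": 0, "hand": 1}]}}

```text
clock: 16.1
eef_pos: [535.7, -138.8, 72.7]
tool_rot: [-3.141, -0.0, 1.938]
force: [0.3, -0.6, -0.3]
width: 24.8
gripper_force: 59.5
```

```bash
python3 st.py
```

```text
16.1 [ 535.65 -138.82   72.65] [-3.1414e+00 -1.0000e-04  1.9383e+00] F [ 0.26 -0.56 -0.34] M [-0.03   0.115  0.031] turned deg 65.2 q7 0.95
```

{"name": "send_rows", "arguments": {"series": [{"ax": 0, "ay": 0, "az": 0.045, "dx": 0, "dy": 0, "dz": 0, "hand": 1}, {"ax": 0, "ay": 0, "az": 0.09, "dx": 0, "dy": 0, "dz": 0, "hand": 1}, {"ax": 0, "ay": 0, "az": 0.135, "dx": 0, "dy": 0, "dz": 0, "hand": 1}, {"ax": 0, "ay": 0, "az": 0.175, "dx": 0, "dy": 0, "dz": 0, "hand": 1}]}}

```text
clock: 16.5
eef_pos: [535.4, -138.8, 72.2]
tool_rot: [-3.141, -0.0, 1.764]
force: [0.2, -0.7, -7.3]
width: 25.0
gripper_force: 59.1
```

```bash
python3 st.py
```

```text
16.5 [ 535.39 -138.75   72.23] [-3.1407e+00 -1.0000e-04  1.7636e+00] F [ 0.19 -0.7  -7.3 ] M [-0.201 -0.03   0.193] turned deg 75.3 q7 0.83
```

It has tightened: the pull is now -7 N and the tool has been drawn down 0.45 mm at 75°. That puts first tightening at roughly 63-66°. I'll follow the helix down to about 93°.

{"name": "send_rows", "arguments": {"series": [{"ax": 0, "ay": 0, "az": 0, "dx": 0, "dy": 0, "dz": 0.045, "hand": 1}, {"ax": 0, "ay": 0, "az": 0.035, "dx": 0, "dy": 0, "dz": 0.062, "hand": 1}, {"ax": 0, "ay": 0, "az": 0.07, "dx": 0, "dy": 0, "dz": 0.078, "hand": 1}, {"ax": 0, "ay": 0, "az": 0.105, "dx": 0, "dy": 0, "dz": 0.095, "hand": 1}, {"ax": 0, "ay": 0, "az": 0.14, "dx": 0, "dy": 0, "dz": 0.112, "hand": 1}, {"ax": 0, "ay": 0, "az": 0.175, "dx": 0, "dy": 0, "dz": 0.128, "hand": 1}, {"ax": 0, "ay": 0, "az": 0.175, "dx": 0, "dy": 0, "dz": 0.128, "hand": 1}, {"ax": 0, "ay": 0, "az": 0.175, "dx": 0, "dy": 0, "dz": 0.128, "hand": 1}]}}

```text
clock: 17.3
eef_pos: [535.4, -138.7, 71.3]
tool_rot: [-3.141, -0.0, 1.592]
force: [-1.8, 0.3, -2.4]
width: 25.2
gripper_force: 59.4
```

```bash
python3 st.py
```

```text
17.3 [ 535.41 -138.74   71.31] [-3.1409e+00 -2.0000e-04  1.5916e+00] F [-1.77  0.27 -2.38] M [-0.108  0.458  0.058] turned deg 85.1 q7 0.72
```

{"name": "send_rows", "arguments": {"series": [{"ax": 0, "ay": 0, "az": 0.035, "dx": 0, "dy": 0, "dz": 0.017, "hand": 1}, {"ax": 0, "ay": 0, "az": 0.07, "dx": 0, "dy": 0, "dz": 0.033, "hand": 1}, {"ax": 0, "ay": 0, "az": 0.105, "dx": 0, "dy": 0, "dz": 0.05, "hand": 1}, {"ax": 0, "ay": 0, "az": 0.14, "dx": 0, "dy": 0, "dz": 0.067, "hand": 1}, {"ax": 0, "ay": 0, "az": 0.16, "dx": 0, "dy": 0, "dz": 0.075, "hand": 1}, {"ax": 0, "ay": 0, "az": 0.16, "dx": 0, "dy": 0, "dz": 0.075, "hand": 1}, {"ax": 0, "ay": 0, "az": 0.16, "dx": 0, "dy": 0, "dz": 0.075, "hand": 1}, {"ax": 0, "ay": 0, "az": 0.16, "dx": 0, "dy": 0, "dz": 0.075, "hand": 1}, {"ax": 0, "ay": 0, "az": 0.16, "dx": 0, "dy": 0, "dz": 0.075, "hand": 1}]}}

```text
clock: 18.2
eef_pos: [535.6, -138.7, 70.7]
tool_rot: [-3.141, -0.0, 1.432]
force: [-3.2, 0.8, 0.1]
width: 25.2
gripper_force: 59.8
```

```bash
python3 st.py
```

```text
18.2 [ 535.62 -138.72   70.7 ] [-3.1414e+00 -3.0000e-04  1.4318e+00] F [-3.24  0.81  0.14] M [0.013 0.829 0.075] turned deg 94.3 q7 0.61
```

TCP depth is about 2.5-2.65 mm below seal contact, so roughly 10-10.6 N on the seal. Turned 94°, about 30° past first tightening. I'll release and rise.

{"name": "send_rows", "arguments": {"series": [{"ax": 0, "ay": 0, "az": 0, "dx": 0, "dy": 0, "dz": 0, "hand": 0.6}, {"ax": 0, "ay": 0, "az": 0, "dx": 0, "dy": 0, "dz": 0, "hand": 0.4}, {"ax": 0, "ay": 0, "az": 0, "dx": 0, "dy": 0, "dz": 0, "hand": 0.2}, {"ax": 0, "ay": 0, "az": 0, "dx": 0, "dy": 0, "dz": 0, "hand": 0}, {"ax": 0, "ay": 0, "az": 0, "dx": 0, "dy": 0, "dz": 0, "hand": 0}, {"ax": 0, "ay": 0, "az": 0, "dx": 0, "dy": 0, "dz": 0, "hand": 0}, {"ax": 0, "ay": 0, "az": 0, "dx": 0, "dy": 0, "dz": 0, "hand": 0}]}}

```text
clock: 18.9
eef_pos: [535.8, -138.8, 70.7]
tool_rot: [3.142, 0.0, 1.432]
force: [-0.4, 0.4, 0.2]
width: 85.6
gripper_force: 0.0
```

{"name": "send_rows", "arguments": {"series": [{"ax": 0, "ay": 0, "az": 0, "dx": 0, "dy": 0, "dz": -1, "hand": 0}, {"ax": 0, "ay": 0, "az": 0, "dx": 0, "dy": 0, "dz": -3, "hand": 0}, {"ax": 0, "ay": 0, "az": 0, "dx": 0, "dy": 0, "dz": -6, "hand": 0}, {"ax": 0, "ay": 0, "az": 0, "dx": 0, "dy": 0, "dz": -10, "hand": 0}, {"ax": 0, "ay": 0, "az": 0, "dx": 0, "dy": 0, "dz": -13, "hand": 0}, {"ax": 0, "ay": 0, "az": 0, "dx": 0, "dy": 0, "dz": -13, "hand": 0}, {"ax": 0, "ay": 0, "az": 0, "dx": 0, "dy": 0, "dz": -13, "hand": 0}, {"ax": 0, "ay": 0, "az": 0, "dx": 0, "dy": 0, "dz": -13, "hand": 0}]}}

```text
clock: 19.7
eef_pos: [535.0, -138.3, 200.0]
tool_rot: [-3.14, -0.0, 1.432]
force: [-0.9, -0.0, -0.9]
width: 85.4
gripper_force: 0.0
```

```bash
python3 st.py
python3 - <<'E'
from h import *
S=shot("side","side3.png");p=np.array(S["pixels"])
cv2.imwrite("pics/s3.png",cv2.resize(p[140:240,248:348],(600,600),interpolation=cv2.INTER_CUBIC)[:,:,::-1])
for e in(9,11.35,14):
    print(e,proj(S,[[535.5,-139.5,e+73],[535.5,-139.5,e+36]]).round(2).tolist())
E
```

```text
19.7 [ 535.05 -138.34  199.99] [-3.1399e+00 -5.0000e-04  1.4319e+00] F [-0.89 -0.04 -0.89] M [ 0.002  0.034 -0.023] turned deg 94.3 q7 0.49
9 [[299.37, 180.06], [298.87, 196.02]]
11.35 [[299.4, 179.03], [298.9, 195.02]]
14 [[299.44, 177.87], [298.94, 193.89]]
```

View pics/s3.png

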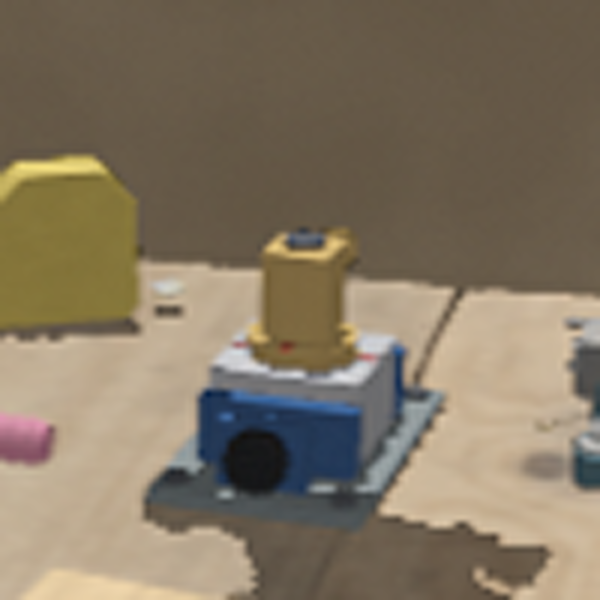

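The side picture shows the elbow upright in the port, with the plug at crop (305,239). That is image row 179.4, against 179.0 predicted for a 2.65 mm squeeze. The gripper is clear, so I'll hand in.

```bash
python3 -c "
from h import *
print(finish_job())"
```

```text
the job is handed in; nothing more can be done
None
```

I handed the job in at about 20 s: the elbow is in the port, let go and upright, turned about 94° clockwise (roughly 30° past first tightening), with an estimated 10–10.6 N on the seal; the interface gave no verdict.

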